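# Unclip the hatch cover of a small computer and put it in its tray

## Robot

A 7-joint arm with a two-finger parallel gripper is mounted at the origin on the work surface. World frame = base frame: x ahead of the robot, y to its left, z up, the work surface at z = 0. Lengths are in m, angles in rad, forces in N, time in s.
With the tool pointing down it reaches from about 0.425 to 0.8 m from the base axis. Payload 8.3 kg.
Tool frame: the origin (TCP) lies on the centre line of the jaws, within the pads' length; the fingertips stand r.tips_ahead ahead of it and the grasp point (between the pads) is the TCP (r.tips_ahead is the distance from the TCP to the fingertips, in m); z points along the fingers, y is the line along which they close (so a half turn about z gives the same grasp; the last joint's range is limited). The gripper opens to 85 mm and grips with 20 to 120 N. Pads are 22 mm wide; open, the fingers measure 114 mm over their backs; the gripper's body (76 mm by 85 mm) begins 54 mm behind the grasp point. The pads swing forward as they close: fully open they stand 13 mm farther back than shut.
Start: joints at [1.116, 0.383, 0.016, 1.37, -0.006, 1.388, -0.046], TCP at [0.239, -0.578, 0.25] pointing down, gripper open.
Joint ranges: [-2.95, 2.95], [-0.25, 2.06], [-1.52, 1.56], [0.18, 2.33], [-1.44, 4.58], [0.02, 2.06], [-3.01, 3.01]. Speed limits (rad/s): [2.39, 2.39, 3.01, 3.01, 3.14, 3.14, 3.14].

## Interface

Orientations are given as a unit quaternion [w, x, y, z].
In Python, from bench import r gives the robot as it stands.
- The arm moves only by the shell command python3 -m handwheel 'ROWS' [FORCE]. ROWS is JSON, a list of rows, each an object of numbers: "tx", "ty", "tz": the shift along the tool's x, y, z in mm; "wx", "wy", "wz": the turn, a rotation vector about the tool's x, y, z in rad; "grip": the closure, from 0 (fully open) to 1 (shut). A call has 1 to 8 rows; each row shifts and turns the commanded pose from where the row before left it, along the tool's axes as they then stand; what a row does not reach is not made up. A row lasts 1/10 s, in which the tool goes at most 50 mm and 8.59 degrees, less where a joint would pass 70% of its speed; a pose out of reach is approached as far as the arm can. A call with a gripper value outside its range is refused whole. The fingers move at their own pace and stop on an object; FORCE is the grip in N (left out, the last holds). Time passes only in rows, so rows that do not move let the fingers close. It gives the time, the measured TCP pose, the force, the opening and the grip force at its end, in the units of the state.
- r.sense(): the state, without advancing time (a new reading comes with each control period).
- r.camera(name): name is "scene" or "top"; returns a dict with "img" (400x640x3 uint8, red, green, blue), "fx", "fy", "cx", "cy" (pixels), "rvec" (rotation vector, rad) and "tvec" (3), from world to camera coordinates, as OpenCV has them. Camera axes: x right, y down, z forward; pixel columns grow to the right and rows downward; lengths in m; the calibration is good to about 2 mm. A picture is of the moment at which its call begins. There is no depth.
- r.finish_job(): hands the job in; it is judged then, once.
The state is a dict: "time_s": time; "qpos": joint angles; "joint_vel": joint speeds; "effort": joint torques, N m; "eef_pos": TCP position; "tool_rot": TCP orientation; "wrist_force": force on the tool from outside, world axes, zero at the start; "wrist_torque": the same for the moment, N m; "opening": finger opening in m; "grasp_force": force on a finger pad.
Only numpy, scipy, OpenCV 4.12 (cv2) and the standard library are available. Lean on these libraries where they do the work, as an engineer would, in place of code of your own. Each camera call takes 0.05 s, during which the arm holds its last target. There are 200 camera calls.

## Task

Open the hatch of the small computer on the repair mat: press the springy release tab of its dark grey snap-in cover inward (towards the fixed ridge next to it), and with it pressed pivot that end of the cover up by 25 degrees or more while the two lugs at the other end still sit in the frame; then draw the cover out. Lay it flat, ridge up, right down in the tray with the one undivided recess, either way round, and let go of it there rather than dropping it in. Leave the fan, the jar and the screwdriver where they are.

Things in the scene. Friction and masses are not known exactly. Their poses are not given: they have to be found in the camera images.
- computer: Light grey box-shaped small computer, 190 (x) x 170 (y) x 48 mm tall, fixed on the mat, underside 4 mm above the work surface. Origin at the centre of its underside, z up. A hatch frame in its flat top (x = -53 to +51.5, y = +-41.5 mm) is filled by the dark grey cover; the top is the frame's rim.
- cover: Dark grey vented plate, 100 (x) x 80 (y) x 6 mm, about 70 g. Origin: centre of the plate's underside, z up; x points to the tab end, away from the robot. Seated: underside 40 mm above the computer's, axes parallel, x and y centred, plate top 2 mm below the rim. A ridge and the tab stand on it, each to z = 28 mm; it is 114 mm long over lugs and hook, its middle at x = -2 mm.
- release_tab (a joint): Travel of the release tab (m): 0 = sprung out, its hook (to x = 55 mm in the cover's frame, under the rim) holding the cover; grows as the tab is pushed towards the ridge (cover's -x), 0.006 fully pressed. The hook is free of the rim from 0.0045. The spring pushes back with 2 N at 0, 5 N at 0.006, and it must stay pressed until the cover is tilted up.
- tab_top (a point): Centre of the top edge of the upright release tab, 30 mm wide (y), moving with it; when free the tab spans x = 40 to 46 mm in the cover's frame. A gripper closing along the cover's x can pinch tab and ridge together from above: 32 mm over both with the tab free, 26 mm pressed home. Fingertips must stay 10 mm or more above the plate's underside, to clear the rim.
- ridge_top (a point): Centre of the top edge of the cover's fixed upright grip ridge, 36 mm wide (y), x = 14 to 20 mm in the cover's frame, parallel to the tab; 22 mm tall above the plate, like the tab.
- cover_heel (a point): On the cover, midway between the tips of its two lugs: x = -59, y = 0, z = 1 mm in the cover's frame. Lugs: 16 mm wide, 2.5 mm thick, at y = +-25 mm, 9 mm long, 6 mm of it in a 5.5 mm high slot under the rim. The cover pivots about x = -55, z = 3 mm; tilted 25 to 30 degrees, the lugs slide out if it is pulled 10 to 20 mm along its own +x.
- heel_seat (a point): Fixed in the computer's frame, at the end towards the robot: where cover_heel lies when the cover is seated.
- cover_tray: Light grey plastic tray, fixed on the mat, 138 (x) x 106 (y) x 13 mm tall, with one undivided recess, 128 x 96 mm, walls 5 mm thick: the cover's storage place. Origin at the centre of its underside, 4 mm above the work surface, z up; inner floor 5 mm above the origin. It may lie on either side of the screw tray.
- screw_tray: Light grey plastic tray of the same outer size, divided into six small compartments holding screws; fixed. Not for the cover. Origin at the centre of the underside.
- fan: Loose black square fan, 70 x 70 x 14 mm, lying flat; bystander. Origin at the centre of its underside.
- jar: Loose clear jar with a lid, 46 mm across, 50 mm tall; bystander. Origin at the centre of its underside.
- screwdriver: Loose screwdriver about 160 mm long, lying on the mat; bystander. Its x axis runs along it.
Not all that is in view belongs to the job. Of the things shaped like the cover, the grey one is meant.

How it is judged:
On the way, in this order (a step that is already met when the one before it is completed fails the run):
1. the release tab is pressed inward (4.5 mm or more) while the cover sits in its frame (value of joint release_tab above 0.0045 m and angle between cover's own z axis and vertical below 0.1 rad and distance between cover_heel and heel_seat below 0.006 m), for 0.1 s.
2. the cover is pivoted up by 0.35 rad or more with its lug end still in the frame (within 10 mm of its seat) (angle between cover's own z axis and vertical above 0.35 rad and distance between cover_heel and heel_seat below 0.01 m), for 0.05 s.
At the end, for the whole second after the job is handed in: the cover lies level (within 0.08 rad), ridge up, on the floor of the undivided tray (origin within 4 mm of the floor's height, within 14 mm in the tray's x and 12 mm in its y of the tray's centre), at rest (angle between cover's own z axis and vertical below 0.08 rad and z of cover in the frame of cover_tray below 0.009 m and x of cover in the frame of cover_tray between -0.014 and 0.014 m and y of cover in the frame of cover_tray between -0.012 and 0.012 m and linear speed of cover below 0.02 m/s and angular speed of cover below 0.2 rad/s); the robot touches nothing.
It fails at once if the fan is moved by more than 30 mm (distance of fan from where it was at the start of the episode above 0.03 m).
It fails at once if the jar is moved by more than 30 mm (distance of jar from where it was at the start of the episode above 0.03 m).
It fails at once if the screwdriver is moved by more than 30 mm (distance of screwdriver from where it was at the start of the episode above 0.03 m).
It fails at once if the cover is dropped: let go over its tray with its underside more than 40 mm above the tray's underside (contact force between the fingers and cover below 0.1 N and z of cover in the frame of cover_tray above 0.04 m and horizontal distance between cover and cover_tray below 0.1 m).
It also fails if it takes over 40 s, if anything falls off the work surface, if the arm or the gripper's body presses on something with over 40 N, if the wrist force passes 120 N, or if a joint passes its speed limit or range.

## Working session

There is one attempt and no reset: what is moved stays moved. The work goes in short steps, Python scripts to look and compute and a shell command to move; the robot and the scene stay as the last step left them, time stands still between calls to the robot, and variables do not carry over. Pictures are saved under pics/ and viewed, at most 10 in all, crops included, and the job is handed in when it is done.

```bash
mkdir -p pics; ls; python3 - <<'E'
from bench import r
import cv2,numpy as np,json
for n in("top","scene"):
    c=r.camera(n); cv2.imwrite(f"pics/{n}0.png",c["img"][:,:,::-1])
    R=cv2.Rodrigues(np.array(c["rvec"]))[0]; print(n,c["fx"],c["fy"],c["cx"],c["cy"],-R.T@np.array(c["tvec"]),R[2])
s=r.sense(); print(r.tips_ahead,s["eef_pos"],s["tool_rot"],s["opening"],s["time_s"])
E
```

```text
pics
top 431.56569766249424 431.56569766249424 318.6011309691037 202.06358369900207 [0.3380594  0.19672826 1.665732  ] [ 1.31695038e-01 -1.21159719e-04 -9.91290272e-01]
scene 412.00867684297987 412.00867684297987 321.129736045999 197.58785301670213 [ 1.19662828 -0.37668645  0.85179114] [-0.5461884   0.50448483 -0.66871017]
0.019 [ 0.23850922 -0.57726533  0.24937049] [-8.57955775e-04  9.80868729e-01  1.94668354e-01 -1.80507860e-04] 0.08523393120329971 0.1
```

View pics/top0.png

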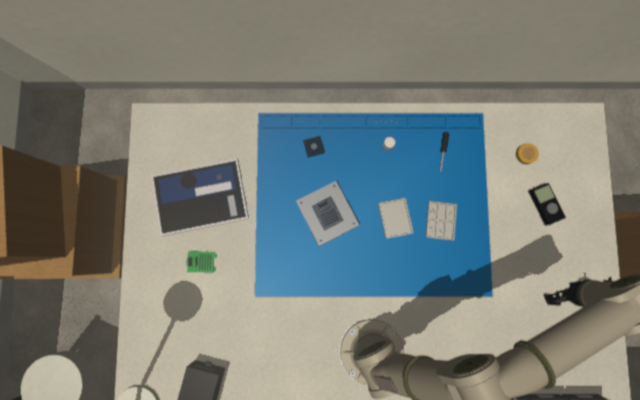

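View pics/scene0.png

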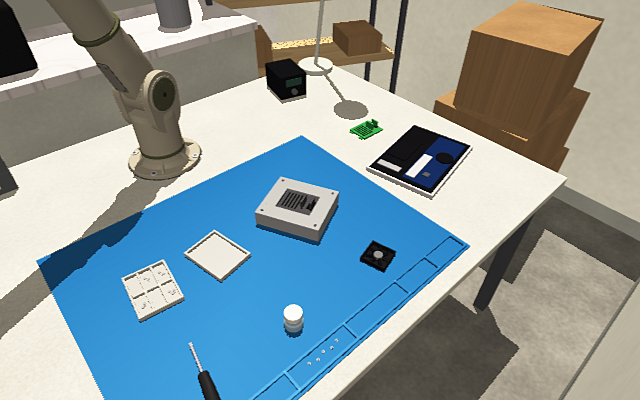

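The top view shows the computer at (328,212) with the dark grey cover in it. The undivided tray is at (396,218) and the six-compartment screw tray at (441,221). The fan (314,147), jar (390,143) and screwdriver (444,150) are away from the path. The green board at (201,262) is the cover-like decoy. The grey cover in the computer fits the description, and I'll confirm it in a crop.

```bash
cat > h.py <<'E'
from bench import r
import cv2,numpy as np
def cam(n):
    c=r.camera(n); c["R"]=cv2.Rodrigues(np.array(c["rvec"]))[0]; c["C"]=-c["R"].T@np.array(c["tvec"]); return c
def ray(c,p,z):
    d=c["R"].T@np.array([(p[0]-c["cx"])/c["fx"],(p[1]-c["cy"])/c["fy"],1]); return c["C"]+d*(z-c["C"][2])/d[2]
def proj(c,P):
    K=np.array([[c["fx"],0,c["cx"]],[0,c["fy"],c["cy"]],[0,0,1]])
    return cv2.projectPoints(np.float64(P).reshape(-1,3),np.array(c["rvec"]),np.array(c["tvec"]),K,None)[0][:,0]
def rect(c,mask,z,near):
    cs=cv2.findContours(mask.astype(np.uint8),cv2.RETR_EXTERNAL,cv2.CHAIN_APPROX_NONE)[0]
    k=[q for q in cs if cv2.contourArea(q)>60]
    k=min(k,key=lambda q:np.hypot(*(q[:,0].mean(0)-near)))
    P=np.array([ray(c,p,z)[:2] for p in k[:,0]],np.float32)*1000
    return cv2.minAreaRect(P),k
E
python3 - <<'E'
from h import *
c=cam("top"); hsv=cv2.cvtColor(c["img"],cv2.COLOR_RGB2HSV)
m=(hsv[...,1]<90)&(hsv[...,2]>60)
m2=m.copy(); m2[:, :258]=0; m2[:112]=0
for n,z,p in(("computer",.052,(328,212)),("tray",.017,(396,218)),("screw",.017,(441,221))):
    print(n,rect(c,m2,z,p)[0])
d=(hsv[...,2]<110)&(hsv[...,1]<90); d[:, :300]=0;d[:,:][:,355:]=0;d[:185]=0;d[240:]=0
print("cover",rect(c,d,.05,(328,212))[0])
a=cv2.resize(c["img"][170:250,290:410],None,fx=5,fy=5,interpolation=2)
c=cam("scene"); b=cv2.resize(c["img"][170:250,240:360],None,fx=5,fy=5,interpolation=2)
cv2.imwrite("pics/c1.png",np.vstack([a,b])[:,:,::-1][::1][:800]); 
cv2.imwrite("pics/c1.png",cv2.resize(np.hstack([a,b]),(800,267))[:,:,::-1]); cv2.imwrite("pics/c2.png",b[:,:,::-1])
E
```

```text
computer ((512.309326171875, 163.66058349609375), (192.40435791015625, 174.79937744140625), 26.803813934326172)
tray ((496.20050048828125, -97.79985046386719), (142.04046630859375, 110.44485473632812), 11.119990348815918)
screw ((486.1552734375, -272.0331726074219), (110.82337188720703, 142.54598999023438), 83.1440200805664)
cover ((511.8275451660156, 164.1644287109375), (101.46028900146484, 79.49420166015625), 26.496726989746094)
```

View pics/c1.png

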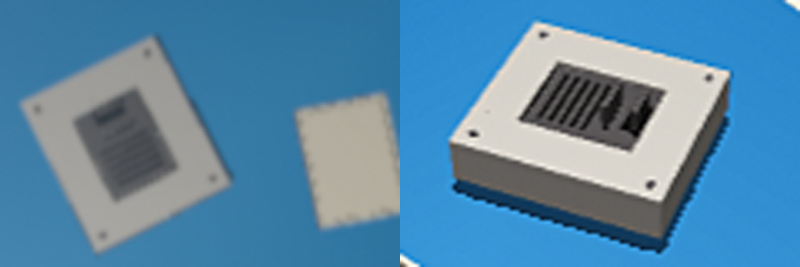

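View pics/c2.png

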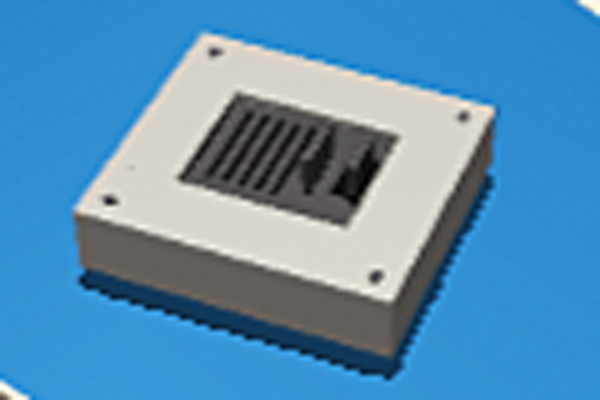

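The crop confirms it. The dark grey cover sits in the computer with its ridge and tab at the far, upper-left end, so the cover's x axis points about 26.6° in world. The measured sizes match those given: computer 192x175 mm, cover 101x79, tray 142x110. Starting to move.

```bash
A='[{"tx":48,"wz":-0.08},{"tx":48,"wz":-0.08},{"tx":48,"wz":-0.08},{"tx":48,"wz":-0.08},{"tx":48,"wz":-0.08},{"tx":48,"wz":-0.08},{"tx":48,"wz":-0.08},{"tx":48,"wz":-0.08}]'; true
python3 -m handwheel '[{"tx":48,"wz":-0.08},{"tx":48,"wz":-0.08},{"tx":48,"wz":-0.08},{"tx":48,"wz":-0.08},{"tx":48,"wz":-0.08},{"tx":48,"wz":-0.08},{"tx":48,"wz":-0.08},{"tx":48,"wz":-0.08}]' 25
python3 -m handwheel '[{"tx":48,"wz":-0.08},{"tx":48,"wz":-0.08},{"tx":48,"wz":-0.08},{"tx":48,"wz":-0.08},{"tx":48,"wz":-0.08},{"tx":48,"wz":-0.08},{"tx":48,"wz":-0.08},{"tx":0}]'
cat >> h.py <<'E'
from scipy.spatial.transform import Rotation as Ro
def delta(pos,yaw,tilt=0):
    """tool-frame move (mm, rad) to: tool y heading at yaw deg (world), pointing down, leaned back by tilt deg about -(cover y) """
    s=r.sense(); q=s["tool_rot"]; R0=Ro.from_quat([*q[1:],q[0]])
    y=np.radians(yaw); Y=np.array([np.cos(y),np.sin(y),0]); Z=np.array([0,0,-1.]); X=np.cross(Y,Z)
    R1=Ro.from_matrix(np.c_[X,Y,Z]); R1=Ro.from_rotvec(np.radians(tilt)*-np.array([-np.sin(y),np.cos(y),0]))*R1
    print("t",s["time_s"],"pos",np.round(s["eef_pos"],4),"open",s["opening"],"gf",s["grasp_force"],"wf",np.round(s["wrist_force"],1))
    print("mm",np.round(R0.inv().apply(np.array(pos)-s["eef_pos"])*1000,1),"rad",np.round((R0.inv()*R1).as_rotvec(),4),"q",np.round(s["qpos"],2))
E
python3 -c "
from h import *
delta([.539,.1775,.25],26.6)"
```

```text
t 0.2 pos [ 0.2385 -0.5774  0.2496] open 0.08549217824536262 gf 0.0 wf [ 0.4  0.  -0.2]
mm [ 5.660e+02 -5.829e+02  4.000e-01] rad [-1.0000e-03 -1.0000e-03 -1.6432e+00] q [ 1.12  0.38  0.02  1.37 -0.01  1.39 -0.05]schema error: expected keys tx, ty, tz, wx, wy, wz, grip
schema error: expected keys tx, ty, tz, wx, wy, wz, grip
```

```bash
python3 -m handwheel '[{"tx":48,"ty":0,"tz":0,"wx":0,"wy":0,"wz":-0.08,"grip":0},{"tx":48,"ty":0,"tz":0,"wx":0,"wy":0,"wz":-0.08,"grip":0},{"tx":48,"ty":0,"tz":0,"wx":0,"wy":0,"wz":-0.08,"grip":0},{"tx":48,"ty":0,"tz":0,"wx":0,"wy":0,"wz":-0.08,"grip":0},{"tx":48,"ty":0,"tz":0,"wx":0,"wy":0,"wz":-0.08,"grip":0},{"tx":48,"ty":0,"tz":0,"wx":0,"wy":0,"wz":-0.08,"grip":0},{"tx":48,"ty":0,"tz":0,"wx":0,"wy":0,"wz":-0.08,"grip":0},{"tx":48,"ty":0,"tz":0,"wx":0,"wy":0,"wz":-0.08,"grip":0}]' 25
python3 -m handwheel '[{"tx":48,"ty":0,"tz":0,"wx":0,"wy":0,"wz":-0.08,"grip":0},{"tx":48,"ty":0,"tz":0,"wx":0,"wy":0,"wz":-0.08,"grip":0},{"tx":48,"ty":0,"tz":0,"wx":0,"wy":0,"wz":-0.08,"grip":0},{"tx":48,"ty":0,"tz":0,"wx":0,"wy":0,"wz":-0.08,"grip":0},{"tx":48,"ty":0,"tz":0,"wx":0,"wy":0,"wz":-0.08,"grip":0},{"tx":48,"ty":0,"tz":0,"wx":0,"wy":0,"wz":-0.08,"grip":0},{"tx":48,"ty":0,"tz":0,"wx":0,"wy":0,"wz":-0.08,"grip":0},{"tx":0,"ty":0,"tz":0,"wx":0,"wy":0,"wz":0,"grip":0}]'
python3 -c "
from h import *
delta([.539,.1775,.25],26.6)"
```

```text
time_s: 1.0
eef_pos: [0.5353, -0.3411, 0.2499]
tool_rot: [-0.0, 0.869, 0.495, -0.0]
wrist_force: [0.3, -0.3, -0.9]
opening: 0.0855
grasp_force: 0.0
time_s: 1.8
eef_pos: [0.6316, -0.015, 0.2505]
tool_rot: [-0.002, 0.694, 0.72, 0.002]
wrist_force: [0.3, 0.6, 0.9]
opening: 0.0856
grasp_force: 0.0
t 1.8 pos [ 0.6316 -0.015   0.2505] open 0.08562437337345069 gf 0.0 wf [0.3 0.6 0.9]
mm [195.8 -85.5   1.5] rad [ 0.0012 -0.0053 -0.4279] q [ 0.29  0.44 -0.45  1.33  0.18  1.42 -0.12]
```

```bash
python3 -m handwheel '[{"tx":46,"ty":-21,"tz":0,"wx":0,"wy":0,"wz":0,"grip":0},{"tx":46,"ty":-21,"tz":0,"wx":0,"wy":0,"wz":0,"grip":0},{"tx":46,"ty":-21,"tz":0,"wx":0,"wy":0,"wz":0,"grip":0},{"tx":46,"ty":-21,"tz":20,"wx":0,"wy":0,"wz":0,"grip":0},{"tx":10,"ty":-5,"tz":20,"wx":0,"wy":0,"wz":-0.142,"grip":0},{"tx":0,"ty":0,"tz":25,"wx":0,"wy":0,"wz":-0.142,"grip":0},{"tx":0,"ty":0,"tz":25,"wx":0,"wy":-0.005,"wz":-0.142,"grip":0},{"tx":0,"ty":0,"tz":10,"wx":0,"wy":0,"wz":0,"grip":0}]'
python3 -c "
from h import *
delta([.5363,.1763,.075],26.6)
c=cam('scene'); cv2.imwrite('pics/s3.png',cv2.resize(c['img'][110:260,200:400],(800,600),interpolation=2)[:,:,::-1])"
```

```text
time_s: 2.6
eef_pos: [0.54, 0.1606, 0.1494]
tool_rot: [0.001, 0.532, 0.847, -0.003]
wrist_force: [-0.3, 0.1, 0.7]
opening: 0.0854
grasp_force: 0.0
t 2.6 pos [0.54   0.1606 0.1494] open 0.08536872202825026 gf 0.0 wf [-0.3  0.1  0.7]
mm [16.1  3.8 74.3] rad [-0.0041  0.0042 -0.0149] q [ 0.13  0.39 -0.6   1.66  0.24  1.17 -0.08]
```

View pics/s3.png

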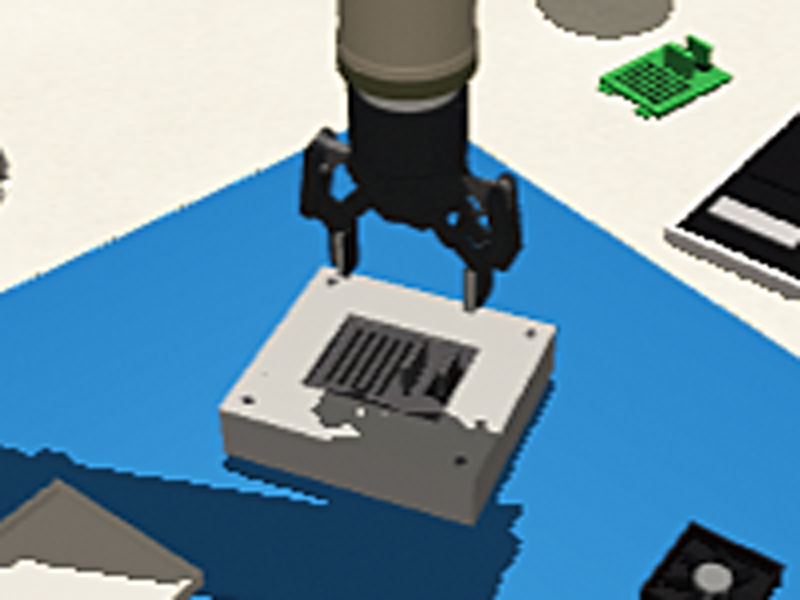

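The crop shows the gripper above the cover, with its fingers at crop (340,260) and (480,300) lined up along the cover's x axis. The green copy at (665,75) is the decoy. Next I descend and start closing.

```bash
python3 -m handwheel '[{"tx":8,"ty":2,"tz":10,"wx":-0.004,"wy":0.004,"wz":-0.015,"grip":0},{"tx":8,"ty":2,"tz":14,"wx":0,"wy":0,"wz":0,"grip":0},{"tx":0,"ty":0,"tz":15,"wx":0,"wy":0,"wz":0,"grip":0},{"tx":0,"ty":0,"tz":15,"wx":0,"wy":0,"wz":0,"grip":0},{"tx":0,"ty":0,"tz":10,"wx":0,"wy":0,"wz":0,"grip":0.2},{"tx":0,"ty":0,"tz":10,"wx":0,"wy":0,"wz":0,"grip":0.3},{"tx":0,"ty":0,"tz":0,"wx":0,"wy":0,"wz":0,"grip":0.4},{"tx":0,"ty":0,"tz":0,"wx":0,"wy":0,"wz":0,"grip":0.4}]'
python3 -c "
from h import *
delta([.5363,.1763,.075],26.6)
c=cam('scene'); cv2.imwrite('pics/s4.png',cv2.resize(c['img'][150:240,240:360],(800,600),interpolation=2)[:,:,::-1])"
```

```text
time_s: 3.45
eef_pos: [0.5383, 0.1773, 0.0779]
tool_rot: [0.001, 0.527, 0.85, 0.001]
wrist_force: [0.4, 0.1, -0.0]
opening: 0.0513
grasp_force: 0.0
t 3.45 pos [0.5383 0.1773 0.0779] open 0.051339791174523475 gf 0.0 wf [ 0.4  0.1 -0. ]
mm [-0.  -2.3  2.9] rad [ 0.0036  0.0008 -0.0025] q [ 0.08  0.47 -0.58  1.73  0.29  1.03 -0.14]
```

View pics/s4.png

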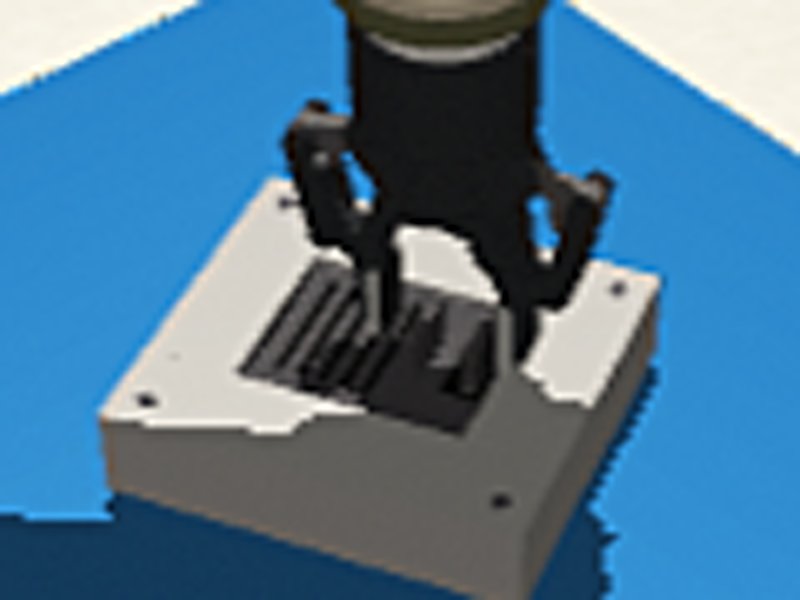

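The picture shows the fingers straddling the ridge and tab: left pad at (375,320), right pad at (505,340). Next I correct 2 mm back and 2.5 mm down, then close gently.

```bash
python3 -m handwheel '[{"tx":0,"ty":-2.3,"tz":2.5,"wx":0.003,"wy":0,"wz":0,"grip":0.45},{"tx":0,"ty":0,"tz":0,"wx":0,"wy":0,"wz":0,"grip":0.55},{"tx":0,"ty":0,"tz":0,"wx":0,"wy":0,"wz":0,"grip":0.6},{"tx":0,"ty":0,"tz":0,"wx":0,"wy":0,"wz":0,"grip":0.6}]' 25
python3 -m handwheel '[{"tx":0,"ty":0,"tz":0,"wx":0,"wy":0,"wz":0,"grip":0.7},{"tx":0,"ty":0,"tz":0,"wx":0,"wy":0,"wz":0,"grip":0.8},{"tx":0,"ty":0,"tz":0,"wx":0,"wy":0,"wz":0,"grip":0.8},{"tx":0,"ty":0,"tz":0,"wx":0,"wy":0,"wz":0,"grip":0.8}]'
python3 -c "
from h import *
delta([.5363,.1763,.075],26.6)"
```

```text
time_s: 3.9
eef_pos: [0.5369, 0.1767, 0.076]
tool_rot: [0.001, 0.526, 0.85, 0.001]
wrist_force: [1.8, 0.1, 0.5]
opening: 0.0342
grasp_force: 1.3
time_s: 4.3
eef_pos: [0.5365, 0.1765, 0.0763]
tool_rot: [0.001, 0.526, 0.85, 0.0]
wrist_force: [-0.5, -0.3, 7.0]
opening: 0.0252
grasp_force: 24.7
t 4.3 pos [0.5365 0.1765 0.0763] open 0.025170472290547096 gf 24.650466442108154 wf [-0.5 -0.3  7. ]
mm [-0.1 -0.3  1.3] rad [ 0.0016  0.0015 -0.0021] q [ 0.08  0.47 -0.58  1.73  0.3   1.03 -0.14]
```

The opening is 25 mm, so the tab is pressed home, and the grip is firm. Next I pivot about the lugs; each 0.1 rad needs about ty -3.3 and tz -8.

```bash
python3 -m handwheel '[{"tx":0,"ty":0,"tz":0,"wx":0,"wy":0,"wz":0,"grip":0.8},{"tx":0,"ty":-1.5,"tz":-4.1,"wx":-0.05,"wy":0,"wz":0,"grip":0.8},{"tx":0,"ty":-1.5,"tz":-4.1,"wx":-0.05,"wy":0,"wz":0,"grip":0.8},{"tx":0,"ty":-1.5,"tz":-4.1,"wx":-0.05,"wy":0,"wz":0,"grip":0.8},{"tx":0,"ty":-1.5,"tz":-4.1,"wx":-0.05,"wy":0,"wz":0,"grip":0.8},{"tx":0,"ty":0,"tz":0,"wx":0,"wy":0,"wz":0,"grip":0.8}]' 45
python3 -c "
from h import *
p=np.array([.5365,.1765,.0763]);a=np.radians(26.6);u=np.array([np.cos(a),np.sin(a),0]);k=np.array([0,0,1])
pv=p-u*.082-k*.029
for t in(11.46,28): th=np.radians(t); delta(pv+u*(.082*np.cos(th)-.029*np.sin(th))+k*(.082*np.sin(th)+.029*np.cos(th)),26.6,t)"
```

```text
time_s: 4.9
eef_pos: [0.5295, 0.1733, 0.0921]
tool_rot: [0.054, 0.524, 0.846, 0.086]
wrist_force: [1.9, 3.8, -1.0]
opening: 0.0242
grasp_force: 46.2
t 4.9 pos [0.5295 0.1733 0.0921] open 0.024205603024146944 gf 46.24269247055054 wf [ 1.9  3.8 -1. ]
mm [-0.3  0.2  0.1] rad [ 0.0032  0.0019 -0.0017] q [ 0.18  0.31 -0.62  1.92  0.24  0.78 -0.1 ]
t 4.9 pos [0.5295 0.1733 0.0921] open 0.024205603024146944 gf 46.24269247055054 wf [ 1.9  3.8 -1. ]
mm [ -0.4 -11.3 -22.1] rad [-0.2855  0.0021 -0.0014] q [ 0.18  0.31 -0.62  1.92  0.24  0.78 -0.1 ]
```

```bash
python3 -m handwheel '[{"tx":0,"ty":-1.5,"tz":-4.1,"wx":-0.05,"wy":0,"wz":0,"grip":0.8},{"tx":0,"ty":-1.5,"tz":-4.1,"wx":-0.05,"wy":0,"wz":0,"grip":0.8},{"tx":0,"ty":-1.5,"tz":-4.1,"wx":-0.05,"wy":0,"wz":0,"grip":0.8},{"tx":0,"ty":-1.5,"tz":-4.1,"wx":-0.05,"wy":0,"wz":0,"grip":0.8},{"tx":0,"ty":-1.5,"tz":-4.1,"wx":-0.05,"wy":0,"wz":0,"grip":0.8},{"tx":0,"ty":-1,"tz":-2.9,"wx":-0.035,"wy":0,"wz":0,"grip":0.8},{"tx":0,"ty":0,"tz":0,"wx":0,"wy":0,"wz":0,"grip":0.8}]'
python3 -c "
from h import *
p=np.array([.5365,.1765,.0763]);a=np.radians(26.6);u=np.array([np.cos(a),np.sin(a),0]);k=np.array([0,0,1])
pv=p-u*.082-k*.029
for t in(28,): th=np.radians(t); delta(pv+u*(.082*np.cos(th)-.029*np.sin(th))+k*(.082*np.sin(th)+.029*np.cos(th)),26.6,t)
c=cam('scene'); cv2.imwrite('pics/s5.png',cv2.resize(c['img'][150:240,240:360],(800,600),interpolation=2)[:,:,::-1])"
```

```text
time_s: 5.6
eef_pos: [0.5156, 0.1662, 0.1107]
tool_rot: [0.127, 0.511, 0.825, 0.204]
wrist_force: [2.3, 2.1, -3.1]
opening: 0.0239
grasp_force: 47.4
t 5.6 pos [0.5156 0.1662 0.1107] open 0.023884006093413523 gf 47.39997088909149 wf [ 2.3  2.1 -3.1]
mm [-0.1  0.4 -0.6] rad [-0.0037  0.0019 -0.0017] q [ 0.35  0.11 -0.71  2.17  0.04  0.4   0.1 ]
```

View pics/s5.png

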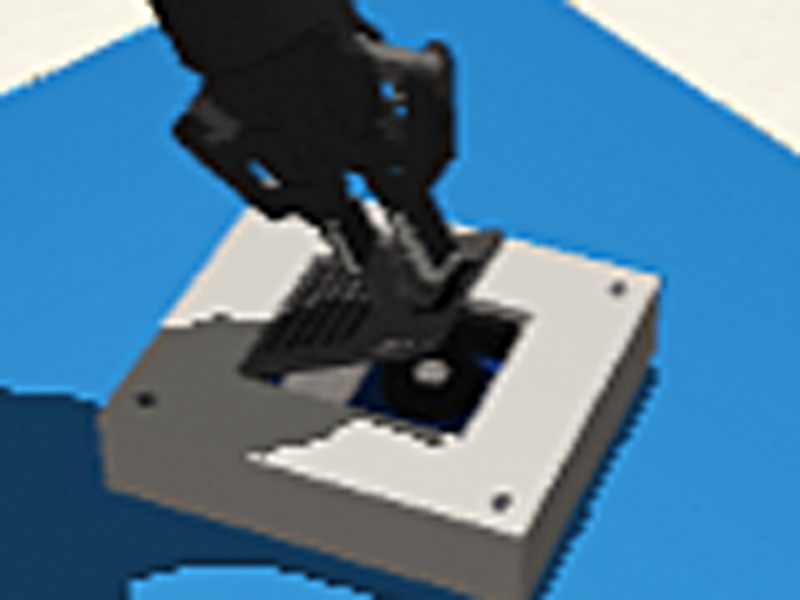

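The cover stands about 28° up with its lug end still in the frame at (245,370), and the hatch is open. Next I draw it out along tool +y, then lift straight up.

```bash
python3 -m handwheel '[{"tx":0,"ty":5,"tz":0,"wx":0,"wy":0,"wz":0,"grip":0.8},{"tx":0,"ty":5,"tz":0,"wx":0,"wy":0,"wz":0,"grip":0.8},{"tx":0,"ty":5,"tz":0,"wx":0,"wy":0,"wz":0,"grip":0.8},{"tx":0,"ty":3,"tz":0,"wx":0,"wy":0,"wz":0,"grip":0.8},{"tx":0,"ty":5,"tz":-9,"wx":0,"wy":0,"wz":0,"grip":0.8},{"tx":0,"ty":10,"tz":-18,"wx":0,"wy":0,"wz":0,"grip":0.8},{"tx":0,"ty":12,"tz":-20,"wx":0,"wy":0,"wz":0,"grip":0.8},{"tx":0,"ty":0,"tz":0,"wx":0,"wy":0,"wz":0,"grip":0.8}]'
python3 -c "
from h import *
delta([.55,.17,.18],26.6)
c=cam('scene'); cv2.imwrite('pics/s6.png',cv2.resize(c['img'][90:240,220:420],(800,600),interpolation=2)[:,:,::-1])"
```

```text
time_s: 6.45
eef_pos: [0.5339, 0.1753, 0.1777]
tool_rot: [0.129, 0.51, 0.825, 0.206]
wrist_force: [0.4, -0.3, -0.5]
opening: 0.0244
grasp_force: 45.6
t 6.45 pos [0.5339 0.1753 0.1777] open 0.024396640959401684 gf 45.58611989021301 wf [ 0.4 -0.3 -0.5]
mm [-11.9  11.6   3.7] rad [ 0.4915  0.0034 -0.0011] q [ 0.38  0.04 -0.73  2.06 -0.05  0.56  0.16]
```

View pics/s6.png

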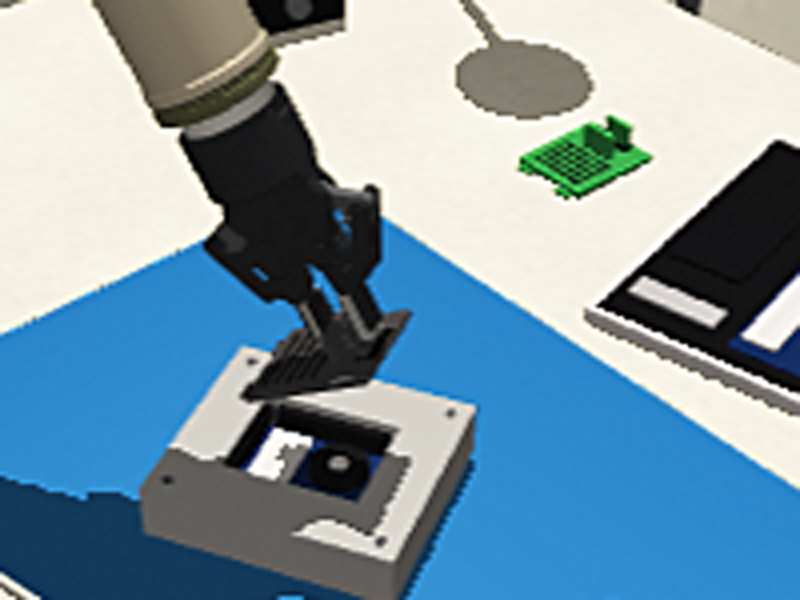

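The cover is out and held at (330,350). Next I level it and turn towards the undivided tray.

```bash
python3 -m handwheel '[{"tx":-2,"ty":0,"tz":0,"wx":0.123,"wy":0,"wz":0,"grip":0.8},{"tx":0,"ty":0,"tz":0,"wx":0.123,"wy":0,"wz":0,"grip":0.8},{"tx":0,"ty":0,"tz":0,"wx":0.123,"wy":0,"wz":0,"grip":0.8},{"tx":0,"ty":0,"tz":0,"wx":0.122,"wy":0,"wz":0,"grip":0.8},{"tx":0,"ty":0,"tz":0,"wx":0,"wy":0,"wz":0.135,"grip":0.8},{"tx":0,"ty":0,"tz":0,"wx":0,"wy":0,"wz":0.135,"grip":0.8},{"tx":0,"ty":0,"tz":0,"wx":0,"wy":0,"wz":0,"grip":0.8}]'
python3 -c "
from h import *
delta([.5253,-.093,.15],11.1)"
```

```text
time_s: 7.2
eef_pos: [0.5324, 0.1727, 0.1722]
tool_rot: [-0.001, 0.637, 0.771, -0.003]
wrist_force: [0.1, 0.4, -0.4]
opening: 0.0241
grasp_force: 45.6
t 7.2 pos [0.5324 0.1727 0.1722] open 0.024144288298033823 gf 45.64306139945984 wf [ 0.1  0.4 -0.4]
mm [-259.5  -57.    23.2] rad [-0.0069  0.0021 -0.0035] q [ 0.14  0.37 -0.64  1.64  0.23  1.22 -0.36]
```

```bash
python3 -m handwheel '[{"tx":-25,"ty":-6,"tz":0,"wx":-0.007,"wy":0.002,"wz":-0.003,"grip":0.8},{"tx":-43,"ty":-9,"tz":0,"wx":0,"wy":0,"wz":0,"grip":0.8},{"tx":-43,"ty":-9,"tz":0,"wx":0,"wy":0,"wz":0,"grip":0.8},{"tx":-43,"ty":-9,"tz":5,"wx":0,"wy":0,"wz":0,"grip":0.8},{"tx":-43,"ty":-9,"tz":6,"wx":0,"wy":0,"wz":0,"grip":0.8},{"tx":-43,"ty":-9,"tz":6,"wx":0,"wy":0,"wz":0,"grip":0.8},{"tx":-19,"ty":-6,"tz":6,"wx":0,"wy":0,"wz":0,"grip":0.8},{"tx":0,"ty":0,"tz":0,"wx":0,"wy":0,"wz":0,"grip":0.8}]'
python3 -c "
from h import *
delta([.5253,-.093,.0433],11.1)"
```

```text
time_s: 8.0
eef_pos: [0.5254, -0.0975, 0.1491]
tool_rot: [0.0, 0.636, 0.772, -0.001]
wrist_force: [-0.8, 0.4, -1.0]
opening: 0.0246
grasp_force: 45.6
t 8.0 pos [ 0.5254 -0.0975  0.1491] open 0.024558505566073592 gf 45.638810992240906 wf [-0.8  0.4 -1. ]
mm [  4.6   0.9 105.8] rad [-0.0007  0.0013 -0.0016] q [ 0.56  0.31 -0.52  1.74  0.17  1.14  0.18]
```

Descending to about 25 mm above seating, then checking by picture.

```bash
python3 -m handwheel '[{"tx":4,"ty":0.5,"tz":20,"wx":0,"wy":0,"wz":0,"grip":0.8},{"tx":0,"ty":0,"tz":25,"wx":0,"wy":0,"wz":0,"grip":0.8},{"tx":0,"ty":0,"tz":25,"wx":0,"wy":0,"wz":0,"grip":0.8},{"tx":0,"ty":0,"tz":10,"wx":0,"wy":0,"wz":0,"grip":0.8},{"tx":0,"ty":0,"tz":0,"wx":0,"wy":0,"wz":0,"grip":0.8}]'
python3 -c "
from h import *
delta([.5253,-.093,.0433],11.1)
c=cam('scene'); cv2.imwrite('pics/s7.png',cv2.resize(c['img'][190:310,140:300],(800,600),interpolation=2)[:,:,::-1])"
```

```text
time_s: 8.5
eef_pos: [0.5258, -0.0876, 0.0693]
tool_rot: [-0.001, 0.634, 0.774, 0.0]
wrist_force: [0.0, -0.1, -1.1]
opening: 0.0242
grasp_force: 45.6
t 8.5 pos [ 0.5258 -0.0876  0.0693] open 0.024169202014517957 gf 45.626728534698486 wf [ 0.  -0.1 -1.1]
mm [-5.2 -1.6 25.9] rad [-0.0004 -0.0012  0.0042] q [ 0.52  0.4  -0.51  1.82  0.23  0.98  0.12]
```

View pics/s7.png

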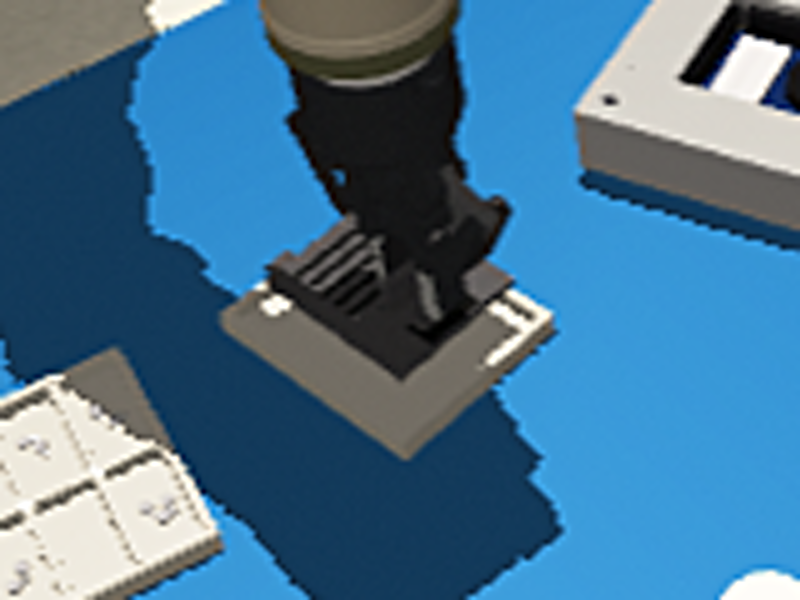

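The cover hovers over the undivided tray. Its plate corners in the crop are front (402,378), left (272,268) and right (512,282). I'll check those against the expected pose.

```bash
python3 -c "
from h import *
c=cam('scene'); delta([.5253,-.093,.0433],11.1)
s=r.sense(); a=np.radians(11.1);u=np.array([np.cos(a),np.sin(a),0]);v=np.array([-u[1],u[0],0]);t=np.array(s['eef_pos'])
for x,y in((50,-40),(-50,-40),(50,40)):
  P=t+u*(x-27)/1000+v*y/1000; 
  P[2]-=.0323; print((proj(c,P)[0]-[140,190])*5, (proj(c,P+[0,0,.006])[0]-[140,190])*5)
for n,z in(('tray',.017),):
  for X,Y in((69,-53),(69,53)):
    P=np.array([.4968,-.0986,z])+u*X/1000+v*Y/1000; print(n,(proj(c,P)[0]-[140,190])*5)
"
```

```text
t 8.6 pos [ 0.5275 -0.088   0.0713] open 0.024295601995740636 gf 45.62885105609894 wf [-0.6 -0.3 -1. ]
mm [-4.4 -3.2 28. ] rad [0.0031 0.0004 0.0031] q [ 0.52  0.4  -0.51  1.82  0.23  0.98  0.12]
[399.95299009 381.59895794] [398.14012451 373.91624617]
[266.14766239 287.89040498] [263.90352949 280.17107385]
[515.37954693 284.76001007] [514.08351077 277.05883929]
tray [399.52194752 445.52712563]
tray [550.54110422 315.09051572]
```

The left (heel) corner appears higher than expected, so the cover may be pitched nose-down in the grip. I'll measure its lower edge.

```bash
python3 - <<'E'
from h import *
c=cam('scene'); g=cv2.cvtColor(c['img'],cv2.COLOR_RGB2GRAY)
for x in range(192,248,3):
    col=g[230:285,x].astype(int); dk=np.where(col<75)[0]+230
    # lowest pixel of the connected dark area belonging to plate
    print(x,dk.min() if len(dk) else None,[int(v) for v in col[8:40]])
s=r.sense();print(s['eef_pos'])
E
```

```text
192 262 [123, 124, 123, 125, 129, 111, 130, 129, 181, 251, 170, 84, 181, 189, 103, 103, 108, 110, 110, 109, 110, 109, 113, 86, 48, 48, 50, 50, 50, 49, 50, 50]
195 243 [123, 124, 125, 104, 97, 46, 35, 35, 31, 26, 33, 251, 248, 242, 254, 116, 102, 109, 109, 111, 109, 111, 109, 108, 111, 93, 54, 47, 48, 49, 49, 51]
198 244 [125, 128, 106, 84, 94, 103, 45, 27, 37, 36, 31, 17, 105, 235, 111, 100, 108, 110, 110, 109, 110, 109, 110, 110, 110, 109, 112, 94, 52, 46, 49, 50]
201 243 [115, 104, 92, 98, 87, 9, 70, 111, 42, 21, 37, 38, 35, 31, 45, 107, 114, 111, 111, 110, 110, 109, 109, 110, 110, 109, 110, 109, 108, 103, 59, 46]
204 240 [92, 99, 38, 21, 71, 97, 42, 24, 70, 97, 19, 20, 38, 38, 36, 35, 39, 101, 116, 111, 111, 110, 110, 110, 109, 110, 110, 110, 110, 109, 110, 102]
207 230 [39, 19, 104, 91, 39, 41, 106, 87, 27, 18, 41, 35, 3, 30, 38, 38, 37, 33, 38, 101, 115, 111, 111, 109, 109, 109, 110, 110, 109, 110, 110, 109]
210 230 [105, 65, 24, 71, 107, 67, 5, 23, 42, 16, 7, 28, 43, 23, 7, 30, 37, 37, 35, 35, 53, 97, 116, 112, 111, 110, 109, 111, 109, 110, 110, 110]
213 230 [23, 76, 89, 42, 22
[... 1103 characters left out ...]
110, 111, 108, 100, 99, 96]
237 230 [16, 7, 14, 98, 106, 98, 97, 97, 98, 98, 102, 86, 18, 112, 200, 112, 106, 110, 109, 109, 109, 105, 97, 134, 235, 153, 99, 97, 99, 90, 49, 44]
240 230 [137, 134, 132, 131, 132, 115, 100, 96, 104, 74, 48, 68, 87, 254, 248, 252, 195, 106, 104, 101, 108, 220, 255, 202, 93, 92, 86, 99, 79, 135, 138, 143]
243 262 [128, 128, 128, 127, 129, 131, 131, 94, 93, 122, 210, 254, 187, 90, 76, 251, 247, 251, 181, 240, 246, 163, 90, 93, 68, 79, 136, 137, 133, 133, 133, 133]
246 260 [129, 128, 129, 127, 129, 129, 128, 129, 131, 129, 124, 111, 232, 254, 161, 117, 210, 249, 163, 87, 93, 85, 48, 137, 136, 132, 132, 133, 132, 132, 132, 133]
[ 0.52779673 -0.0882408   0.0717146 ]
```

The lower edge slope is 0.68 against an expected 0.70, so the cover is level and I only misread that corner. Next I lower it.

```bash
python3 -m handwheel '[{"tx":-4.5,"ty":-2,"tz":6,"wx":0,"wy":0,"wz":0.003,"grip":0.8},{"tx":0,"ty":0,"tz":10,"wx":0,"wy":0,"wz":0,"grip":0.8},{"tx":0,"ty":0,"tz":8,"wx":0,"wy":0,"wz":0,"grip":0.8},{"tx":0,"ty":0,"tz":3,"wx":0,"wy":0,"wz":0,"grip":0.8},{"tx":0,"ty":0,"tz":0,"wx":0,"wy":0,"wz":0,"grip":0.8},{"tx":0,"ty":0,"tz":0,"wx":0,"wy":0,"wz":0,"grip":0.8}]'
python3 -c "
from h import *
delta([.5253,-.093,.0413],11.1)"
```

```text
time_s: 9.25
eef_pos: [0.526, -0.0931, 0.0434]
tool_rot: [0.001, 0.636, 0.772, 0.001]
wrist_force: [0.4, -0.6, -0.2]
opening: 0.0243
grasp_force: 45.7
t 9.25 pos [ 0.526  -0.0931  0.0434] open 0.024329883657269135 gf 45.7066011428833 wf [ 0.4 -0.6 -0.2]
mm [ 0.3 -0.6  2.1] rad [ 0.0021  0.0001 -0.0014] q [ 0.52  0.44 -0.49  1.84  0.25  0.92  0.1 ]
```

```bash
python3 -m handwheel '[{"tx":0,"ty":0,"tz":1,"wx":0,"wy":0,"wz":0,"grip":0.8},{"tx":0,"ty":0,"tz":1,"wx":0,"wy":0,"wz":0,"grip":0.8},{"tx":0,"ty":0,"tz":1,"wx":0,"wy":0,"wz":0,"grip":0.8},{"tx":0,"ty":0,"tz":0,"wx":0,"wy":0,"wz":0,"grip":0.8}]'
```

```text
time_s: 9.65
eef_pos: [0.526, -0.0933, 0.0416]
tool_rot: [0.001, 0.636, 0.772, 0.001]
wrist_force: [-6.2, 0.6, 12.8]
opening: 0.0244
grasp_force: 51.6
```

It is on the floor, with 13 N upward on the tool. I ease up slightly and open slowly.

```bash
python3 -m handwheel '[{"tx":0,"ty":0,"tz":-0.8,"wx":0,"wy":0,"wz":0,"grip":0.7},{"tx":0,"ty":0,"tz":0,"wx":0,"wy":0,"wz":0,"grip":0.65},{"tx":0,"ty":0,"tz":0,"wx":0,"wy":0,"wz":0,"grip":0.6},{"tx":0,"ty":0,"tz":0,"wx":0,"wy":0,"wz":0,"grip":0.5},{"tx":0,"ty":0,"tz":0,"wx":0,"wy":0,"wz":0,"grip":0.4},{"tx":0,"ty":0,"tz":0,"wx":0,"wy":0,"wz":0,"grip":0.4}]'
python3 -m handwheel '[{"tx":0,"ty":0,"tz":-10,"wx":0,"wy":0,"wz":0,"grip":0.4},{"tx":0,"ty":0,"tz":-30,"wx":0,"wy":0,"wz":0,"grip":0.4},{"tx":0,"ty":0,"tz":-40,"wx":0,"wy":0,"wz":0,"grip":0.4},{"tx":0,"ty":0,"tz":-40,"wx":0,"wy":0,"wz":0,"grip":0.4},{"tx":-40,"ty":0,"tz":0,"wx":0,"wy":0,"wz":0,"grip":0.4},{"tx":-40,"ty":0,"tz":0,"wx":0,"wy":0,"wz":0,"grip":0.4},{"tx":-40,"ty":0,"tz":0,"wx":0,"wy":0,"wz":0,"grip":0.4},{"tx":0,"ty":0,"tz":0,"wx":0,"wy":0,"wz":0,"grip":0.4}]'
python3 - <<'E'
from h import *
c=cam('scene'); a=cv2.resize(c['img'][190:310,140:300],(400,300),interpolation=2)
t=cam('top'); b=cv2.resize(t['img'][180:255,350:450],(400,300),interpolation=2)
cv2.imwrite('pics/s8.png',np.hstack([a,b])[:,:,::-1])
E
```

```text
time_s: 10.25
eef_pos: [0.5259, -0.0933, 0.0411]
tool_rot: [0.001, 0.636, 0.772, 0.001]
wrist_force: [-0.3, 0.4, 0.2]
opening: 0.0511
grasp_force: 0.0
time_s: 11.05
eef_pos: [0.5478, -0.2187, 0.1616]
tool_rot: [0.002, 0.64, 0.769, -0.001]
wrist_force: [0.4, -1.5, -0.7]
opening: 0.0513
grasp_force: 0.0
```

View pics/s8.png

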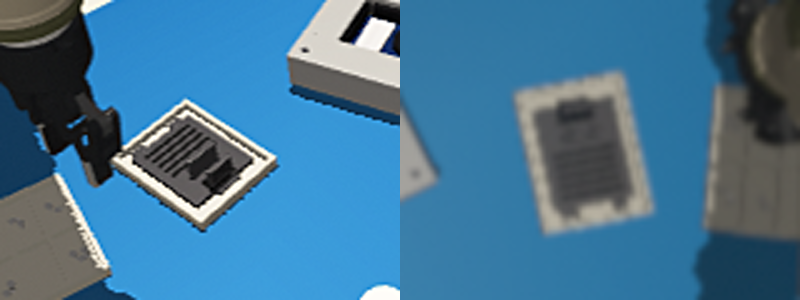

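Both views show the cover lying flat and centred in the undivided tray, ridge up, with the gripper clear of it. Handing in.

```bash
python3 -c "
from bench import r
print(r.finish_job())"
```

```text
the job is handed in; nothing more can be done
None
```

I opened the hatch and laid the cover flat, ridge up, in the undivided tray; the job is handed in at about 11 s of robot time, and the hand-in call returned no verdict.

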